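# Wind the test timer, then draw the spring slide to the mark and hold it

## Task

Run a hold test on the spring stand: first wind the clockwork timer by turning its winged key clockwise, in several part turns, until it is fully wound at its stop. Then pull the stand's spring-loaded slide out by its cross bar until its pointer stands against the index block, on the line, and keep it there for three seconds. Finish while still holding the slide at the mark (if you let go it springs back), with the timer still fully wound, and leave the loose things around undisturbed.

Things in the scene. Friction and masses are not known exactly. Their poses are not given: they have to be found in the camera images.
- timer: clockwork timer, a grey plastic box 110 x 110 mm, top 50 mm above the table, fixed to the bench. Origin: centre of its underside, z up. Its winding key stands in the middle of its top
- key_grip (a point): point on the key's vertical axis, 76.5 mm above the table. The key's wing is an upright steel plate 48 mm long, 10 mm thick, from 58 to 90 mm above the table; this frame's x runs along it and turns with it. Grip it across the 10 mm from above. Below is a disc, 56 mm diameter, top at 56 mm; a black line on it at the wing's +x end meets a small post on the box at the stop
- key (a joint): how far the key is wound, rad, growing clockwise seen from above: 0 run down (wing's x along the timer's x), 2.8 fully wound at the stop. Turning takes 0.12 to 0.18 N m; it stays where it is left and does not unwind when let go. It starts between 0 and 0.4
- stand: spring pull stand fixed to the bench: grey base plate 305 x 150 x 37 mm (37 high), at its far (+x) end a dark steel spring housing reaching 93 mm above the table that stands 89 to 160 mm in +x from the origin. Origin: on the table under the middle of the cross bar with the slide at rest; z up. The slide is pulled out along -x
- handle (a point): middle of the slide's cross bar, 105 mm above the table: a black round bar, 16 mm diameter, 76 mm long, level, across the pull direction (along this frame's y), on an aluminium riser (14 mm in x, 20 mm in y, under the bar) and a carriage whose top is 64 mm above the table. Axes as the stand's
- slide (a joint): how far the slide is pulled out, m: 0 at rest, at most 0.12 (end stop). A spring draws it back at all times: about 6 N at rest plus 60 N per m of pull
- pointer (a point): tip of the thin dark steel pointer (4 mm wide) that sticks out of the carriage in the stand's +y direction, 55 mm from the slide's middle; it moves with the slide. This frame's axes are the stand's
- mark (a point): the black line on top of the index block, at the end next to the pointer's path. The block is steel, 10 mm wide along the pull, 20 mm deep, top 60 mm above the table, on the stand's +y side, 45 to 85 mm in -x from the pointer's rest position. Axes as the stand's: the pointer is at the mark when both agree along the stand's x; it then ends 2 mm beside the block
- housing_cap_1: loose bystander: grey bell-shaped housing cap, 74 mm diameter, 130 mm high, standing upright. Origin: centre of its underside
- display_1: loose bystander: black octagonal display module lying flat, 79 x 80 mm, 20 mm high. Origin: centre of its underside
- ball_hammer: loose bystander: small ball-pein hammer lying flat, 174 mm long along its y, 66 mm wide, 23 mm high. Origin: centre of its underside

How it is judged:
By the outcome, as a careful person would: the job done as asked, in the order asked, and still so for the second after the job is handed in, while the arm keeps its last pose, push and grip.
It also fails if it takes over 72 s, if anything falls off the work surface, if the arm or the gripper's body presses on something with over 40 N, if the wrist force passes 120 N, or if a joint passes its speed limit or range.

## Robot

A 6-joint arm with a two-finger parallel gripper is mounted at the origin on a cart in front of the work surface, level with it; the furniture and walls round the work are solid. World frame = base frame: x ahead of the robot, y to its left, z up, the work surface at z = 0. Lengths are in m, angles in rad, forces in N, time in s.
With the tool pointing down it reaches from about 0.35 to 0.975 m from the base axis. Payload 4.9 kg.
Tool frame: the origin (TCP) lies on the mounting face of the last link; the fingertips stand 173 mm ahead of it and the grasp point (between the pads) lies ctrl.pinch_z ahead of it (ctrl.pinch_z is the distance from the TCP to the grasp point, in m); z points along the fingers, y is the line along which they close (so a half turn about z gives the same grasp; the last joint's range is limited). The gripper opens to 85 mm and grips with 20 to 120 N. Pads are 22 mm wide; open, the fingers measure 114 mm over their backs; the gripper's body (76 mm by 85 mm) begins 54 mm behind the grasp point. The pads swing forward as they close: fully open they stand 13 mm farther back than shut.
Start: joints at [1.019, 0.053, 1.613, -0, 1.476, -0.119], TCP at [0.262, 0.567, 0.405] pointing down, gripper open.
Joint ranges: [-3.01, 3.01], [-1.01, 2.22], [0.06, 2.58], [-1.02, 4.17], [0.09, 2.62], [-3.14, 3.14]. Speed limits (rad/s): [2.57, 2.57, 3.14, 3.14, 3.14, 3.14].

## Interface

Orientations are given as a rotation vector (axis times angle).
In Python, from station import telemetry, eyes, ctrl gives the robot as it stands.
- The arm moves only by the tool apply_moves, never from a script. Its argument "plan" is a list of rows, each a list of 5 numbers: the finger opening in m, from 0 to 0.0854, then the shift along the tool's x, y, z in m, then the turn about the tool's z in rad. In form: [[jaw, x, y, z, roll], ...]. A call has 1 to 12 rows; each row is the pose to reach, as a shift and turn from the pose commanded when the call began, along the tool's axes at that moment; what a row does not reach only later rows make up. A row lasts 1/12 s, in which the tool goes at most 41.7 mm and 7.16 degrees, less where a joint would pass 70% of its speed; a pose out of reach is approached as far as the arm can. A call with a gripper value outside its range is refused whole. The fingers move at their own pace and stop on an object; "newtons" is the grip in N (left out, the last holds). Time passes only in rows, so rows that repeat a pose let the fingers close. It gives the time, the measured TCP pose, the force, the opening and the grip force at its end, in the units of the state.
- telemetry.get_obs(): the state, without advancing time (a new reading comes with each control period).
- eyes.get_image(name): name is "scene" or "top" or "wrist"; returns a dict with "img" (400x640x3 uint8, blue, green, red), "range_z" (400x640 float32, m along the optical axis (not along the pixel's ray), 0 where there is no reading), "K" (3x3 intrinsics, pixels), "dist_coeffs" ([k1, k2, p1, p2, k3] as OpenCV has them; the pictures are not rectified), "pose" (4x4, takes a point from camera to world coordinates); the wrist camera has in their place "hand_eye" (4x4, takes a point from camera to tool coordinates, whose origin is the TCP and whose axes are the flange's). Camera axes: x right, y down, z forward; pixel columns grow to the right and rows downward; lengths in m; the calibration is good to about 2 mm. A picture is of the moment at which its call begins: read the wrist's pose just before it.
- ctrl.finish_job(): hands the job in; it is judged then, once.
Trained networks look in a picture, given as the dict that the camera call returned (one of the last four; its "shot" number tells which), for a name from the list of things; names that differ only in an ending like _2 or _b are one class to them, and where a whole thing is asked for, a point or a joint stands for the part that bears it (a point fixed in the world has none). Each returns a list of dicts, best first, with "confidence" (0 to 1); they miss things now and then, are a little off and sometimes report something else, mostly with a low value. They report only what shows in the picture. A call takes as long as a camera call.
- eyes.search_frame(thing, picture): "box" ([left, top, right, bottom] in pixels, round what is visible of it).
- eyes.outline_of(thing, picture): "region" (400x640 bool, what is visible of it) and "box" ([left, top, right, bottom] in pixels, round what is visible of it).
- eyes.tip_of(thing, picture): "point" ([column, row] in pixels: a listed point, or the origin of a listed thing).
The state is a dict: "t": time; "q": joint angles; "dq": joint speeds; "effort": joint torques, N m; "tool_pos": TCP position; "tool_rot": TCP orientation; "contact_force": force on the tool from outside, world axes, zero at the start; "wrist_torque": the same for the moment, N m; "opening": finger opening in m; "grip_force": force on a finger pad.
Only numpy, scipy, OpenCV 4.12 (cv2) and the standard library are available. Lean on these libraries where they do the work, as an engineer would, in place of code of your own. Each camera call takes 0.05 s, during which the arm holds its last target. There are 200 camera calls.

## Working session

There is one attempt and no reset: what is moved stays moved. The work goes in short steps, Python scripts to look and compute and a tool call to move; the robot and the scene stay as the last step left them, time stands still between calls to the robot, and variables do not carry over. Pictures are saved under pics/ and viewed, at most 10 in all, crops included, and the job is handed in when it is done.

Besides the shell and the picture viewer there is one more tool, called as name(argument=value, ...) on one line, values as JSON. apply_moves: Moves the arm, as the interface text tells. Its arguments: {"type":"object","properties":{"plan":{"type":"array","items":{"type":"array","items":{"type":"number"}}},"newtons":{"type":"number"}},"required":["plan"]}

```bash
mkdir -p pics; cat > h.py <<'E'
import numpy as np, cv2
from scipy.spatial.transform import Rotation as R
from station import telemetry, eyes, ctrl
def toolT(o):
    T=np.eye(4);T[:3,:3]=R.from_rotvec(o['tool_rot']).as_matrix();T[:3,3]=o['tool_pos'];return T
def shot(name):
    o=telemetry.get_obs();p=eyes.get_image(name)
    T=np.array(p['pose']) if 'pose' in p else toolT(o)@np.array(p['hand_eye'])
    return p,T
def ray(p,T,px):
    u=cv2.undistortPoints(np.array([[px]],float),p['K'],np.array(p['dist_coeffs']))[0,0]
    return T[:3,3],T[:3,:3]@np.array([u[0],u[1],1.])
def at_z(p,T,px,z):
    o,d=ray(p,T,px);return o+d*(z-o[2])/d[2]
def cloud(p,T,mask=None):
    m=p['range_z']>0
    if mask is not None:m&=mask
    v,u=np.nonzero(m);un=cv2.undistortPoints(np.c_[u,v].astype(float)[:,None],p['K'],np.array(p['dist_coeffs']))[:,0]
    z=p['range_z'][v,u];return np.c_[un*z[:,None],z]@T[:3,:3].T+T[:3,3],u,v
E
python3 - <<'E'
from h import *
o=telemetry.get_obs();print(o['t'],o['tool_pos'],o['tool_rot'],ctrl.pinch_z)
H={'key_grip':.0765,'handle':.105,'pointer':.06,'mark':.06,'timer':0,'stand':0,'housing_cap_1':0,'display_1':0,'ball_hammer':0}
for c in('top','scene'):
    p,T=shot(c);cv2.imwrite(f'pics/{c}0.png',p['img']);print(c,T[:3,3].round(2))
    for n,z in H.items():
        for r in eyes.tip_of(n,p)[:1]:print(n,np.round(r['point'],1),round(r['confidence'],2),at_z(p,T,r['point'],z).round(4))
E
```

```text
0.0 [0.26199816 0.56714252 0.40349035] [-6.74429223e-01 -3.06767948e+00  2.94513504e-03] 0.1547
top [ 0.28 -0.01  1.2 ]
key_grip [368.7 165.9] 0.68 [ 0.5435 -0.1706  0.0765]
handle [251.5 158.7] 0.89 [0.5534 0.1668 0.105 ]
pointer [229.3 161.1] 0.56 [0.5569 0.2395 0.06  ]
mark [234.3 182.6] 0.42 [0.4923 0.2217 0.06  ]
timer [364.3 172.1] 0.74 [ 0.5418 -0.1679  0.    ]
stand [253.  164.1] 0.97 [0.5629 0.1781 0.    ]
housing_cap_1 [425.9 184.1] 0.58 [ 0.5063 -0.3606  0.    ]
display_1 [306.1 218.9] 0.61 [0.3942 0.0108 0.    ]
ball_hammer [183.3 211.9] 0.94 [0.4109 0.3867 0.    ]
scene [-0.51 -0.8   0.92]
key_grip [372.8 215.2] 0.74 [ 0.5479 -0.1701  0.0765]
handle [289.3 168.2] 0.74 [0.5597 0.1648 0.105 ]
pointer [277.6 171.1] 0.56 [0.5782 0.2347 0.06  ]
mark [261.5 181.8] 0.48 [0.4926 0.2271 0.06  ]
timer [375.6 235.3] 0.91 [ 0.5606 -0.1787  0.    ]
stand [287.6 191.9] 0.93 [0.5721 0.1852 0.    ]
housing_cap_1 [420.8 269.5] 0.83 [ 0.51   -0.3621  0.    ]
ball_hammer [209.3 186.3] 0.69 [0.4247 0.414  0.    ]
```

View pics/top0.png

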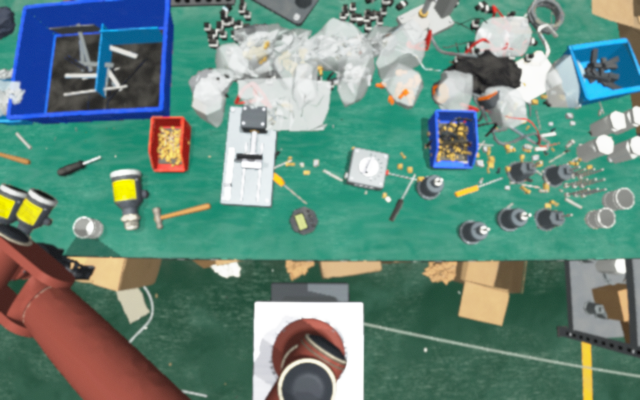

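View pics/scene0.png

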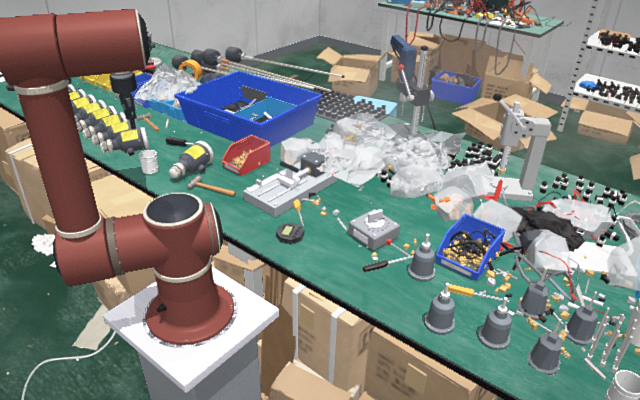

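apply_moves(plan=[[0.085,-0.431,-0.241,0,0],[0.085,-0.431,-0.241,0,0],[0.085,-0.431,-0.241,0,0],[0.085,-0.431,-0.241,0,0],[0.085,-0.431,-0.241,0,0],[0.085,-0.431,-0.241,0,0],[0.085,-0.431,-0.241,0,0],[0.085,-0.431,-0.241,0,0],[0.085,-0.431,-0.241,0,0],[0.085,-0.431,-0.241,0,0],[0.085,-0.431,-0.241,0,0],[0.085,-0.431,-0.241,0,0]])

```text
t: 2.0
tool_pos: [0.5534, 0.1654, 0.405]
tool_rot: [0.676, 3.067, -0.0]
contact_force: [0.0, -0.2, 0.3]
opening: 0.0852
grip_force: 0.0
```

```bash
cat > look.py <<'E'
from h import *
import sys
o=telemetry.get_obs();print(o['t'],o['tool_pos'],R.from_rotvec(o['tool_rot']).as_matrix().round(3).tolist(),o['q'],o['contact_force'])
p,T=shot('wrist');print(np.round(p['hand_eye'],3).tolist());cv2.imwrite(f'pics/{sys.argv[1]}.png',p['img'])
H={'key_grip':.0765,'timer':0,'handle':.105,'pointer':.06,'mark':.06,'stand':0}
for n in sys.argv[2:]:
    for r in eyes.tip_of(n,p)[:2]:print(n,np.round(r['point'],1),round(r['confidence'],2),at_z(p,T,r['point'],H[n]).round(4))
P,u,v=cloud(p,T)
np.savez('last.npz',P=P,u=u,v=v)
E
python3 look.py w1 handle pointer mark stand
```

```text
2.0 [0.55342013 0.16538571 0.40498778] [[-0.907, 0.42, 0.001], [0.42, 0.907, -0.0], [-0.001, 0.0, -1.0]] [ 1.61640502e-01 -5.97925806e-02  1.72463328e+00 -3.43097473e-04
  1.47594997e+00 -9.75170965e-01] [ 0.00126736 -0.19735989  0.29437343]
[[-0.001, -0.954, -0.301, 0.078], [1.0, -0.001, 0.0, -0.001], [-0.001, -0.301, 0.954, 0.03], [0.0, 0.0, 0.0, 1.0]]
handle [332.7 191.6] 0.96 [0.5641 0.1731 0.105 ]
mark [358.3  78.2] 0.58 [0.4912 0.233  0.06  ]
stand [329.6 160.5] 0.86 [0.561  0.1756 0.    ]
```

View pics/w1.png

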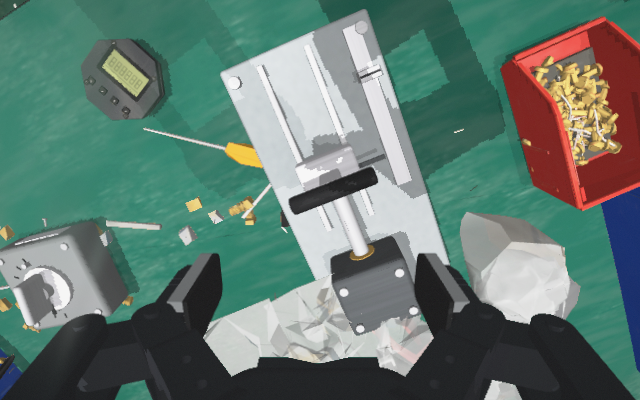

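The wrist view shows the stand: bar centred about (333,191), pointer tip about (383,153), index block about (370,73). The timer is at lower left, about (60,280).

```bash
python3 - <<'E'
from h import *
d=np.load('last.npz');P,u,v=d['P'],d['u'],d['v']
m=(u>285)&(u<382)&(v>165)&(v<216)&(P[:,2]>.1)&(P[:,2]<.12)
B=P[m];print(m.sum(),B[:,2].max());(c,s,a)=cv2.minAreaRect((B[:,:2]*1000).astype(np.float32));print('bar',c,s,a)
m=(u>215)&(u<450)&(v<300)&(abs(P[:,2]-.037)<.004)
B=P[m];r=cv2.minAreaRect((B[:,:2]*1000).astype(np.float32));print('plate',r)
m=(u>352)&(u<390)&(v>60)&(v<85)&(abs(P[:,2]-.060)<.005)
B=P[m];r=cv2.minAreaRect((B[:,:2]*1000).astype(np.float32));print('block',m.sum(),r,B.mean(0))
im=cv2.imread('pics/w1.png')[50:230,280:420];cv2.imwrite('pics/w1c.png',cv2.resize(im,None,fx=4.4,fy=3.3*4.4/3.3*.75,interpolation=cv2.INTER_CUBIC))
E
```

```text
1707 0.11522618563701859
bar (562.2012939453125, 172.98101806640625) (76.30658721923828, 15.433157920837402) 87.39379119873047
plate ((578.3558349609375, 184.63433837890625), (150.86935424804688, 290.6817321777344), 87.1340103149414)
block 277 ((491.6645202636719, 243.72630310058594), (20.212364196777344, 10.099266052246094), 87.87004852294922) [0.49157887 0.24344967 0.06038886]
```

View pics/w1c.png

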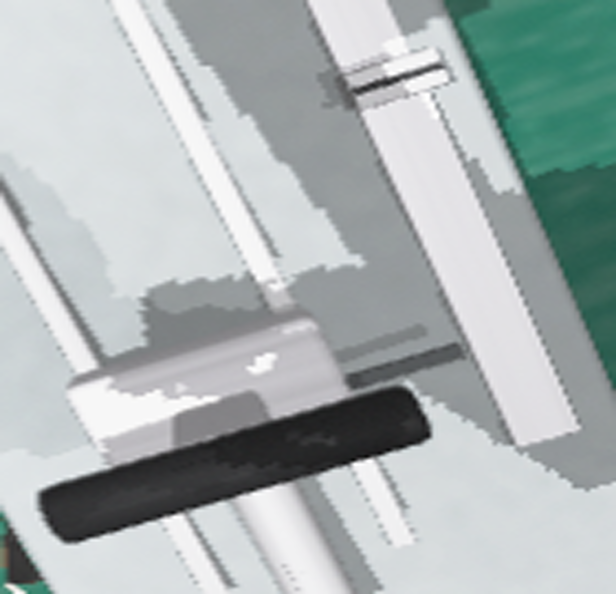

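apply_moves(plan=[[0.085,-0.134,-0.308,0.0,0],[0.085,-0.134,-0.308,0.0,0],[0.085,-0.134,-0.308,0.0,0],[0.085,-0.134,-0.308,0.0,0],[0.085,-0.134,-0.308,0.0,0],[0.085,-0.134,-0.308,0.0,0],[0.085,-0.134,-0.308,0.06,0],[0.085,-0.134,-0.308,0.06,0],[0.085,-0.134,-0.308,0.06,0],[0.085,-0.134,-0.308,0.06,0],[0.085,-0.134,-0.308,0.06,0]])

```text
t: 3.17
tool_pos: [0.5446, -0.1671, 0.3437]
tool_rot: [-0.674, -3.066, -0.002]
contact_force: [0.7, 0.3, 0.4]
opening: 0.0849
grip_force: 0.0
```

```bash
python3 - <<'E'
from h import *
d=np.load('last.npz');P,u,v=d['P'],d['u'],d['v']
a=np.array([361,160]);b=np.array([384,154.5])
for t in np.linspace(0,1,6):
    c=a+t*(b-a);m=(abs(u-c[0])<1.6)&(abs(v-c[1])<1.6);Q=P[m];print(c.round(),Q[Q[:,2].argmax()].round(4),np.median(Q[:,2]).round(4))
E
python3 look.py w2 key_grip timer
python3 - <<'E'
from h import *
d=np.load('last.npz');P,u,v=d['P'],d['u'],d['v']
n=np.hypot(P[:,0]-.545,P[:,1]+.17)
m=(n<.045)&(P[:,2]>.085)&(P[:,2]<.095);print('wing',m.sum(),cv2.minAreaRect((P[m][:,:2]*1000).astype(np.float32)))
m=(n<.09)&(abs(P[:,2]-.05)<.003)&(v<330);print('box',m.sum(),cv2.minAreaRect((P[m][:,:2]*1000).astype(np.float32)))
m=(n<.09)&(P[:,2]>.06)&(n>.03);print('post',m.sum(),P[m].mean(0) if m.any() else 0)
E
```

```text
[361. 160.] [0.5656 0.2061 0.0378] 0.0373
[366. 159.] [0.5626 0.2115 0.0609] 0.0372
[370. 158.] [0.5628 0.2152 0.063 ] 0.0382
[375. 157.] [0.5628 0.2201 0.0637] 0.0619
[379. 156.] [0.5643 0.2235 0.0641] 0.0622
[384. 154.] [0.565  0.2272 0.0641] 0.0502
3.1667 [ 0.54455493 -0.16705494  0.34371209] [[-0.908, 0.419, -0.002], [0.419, 0.908, 0.002], [0.002, 0.001, -1.0]] [-4.28427172e-01 -3.27468991e-02  1.80250466e+00  7.08124793e-04
  1.37421464e+00 -1.56688189e+00] [0.71183802 0.28552891 0.36334257]
[[-0.001, -0.954, -0.301, 0.078], [1.0, -0.001, 0.0, -0.001], [-0.001, -0.301, 0.954, 0.03], [0.0, 0.0, 0.0, 1.0]]
key_grip [312.1 202.2] 0.79 [ 0.5457 -0.1731  0.0765]
timer [315.5 180.2] 0.85 [ 0.5502 -0.1729  0.    ]
wing 880 ((547.3215942382812, -174.0181121826172), (10.021048545837402, 47.26663589477539), 67.71881866455078)
box 12287 ((547.657470703125, -174.12603759765625), (108.24797058105469, 108.22100067138672), 78.90172576904297)
post 34606 [ 0.53497263 -0.16338467  0.23755794]
```

View pics/w2.png

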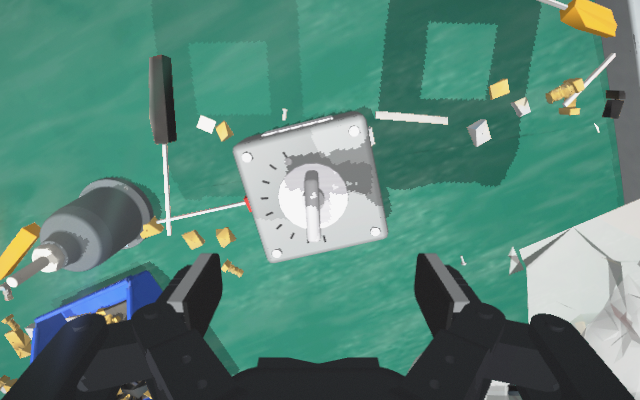

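The picture shows the key wing at about (312,205), running along the image's vertical. Depth gives its centre as (0.547,-0.174), and the key is wound about 0.2 rad.

apply_moves(plan=[[0.085,-0.005,-0.005,0.03,-0.044],[0.085,-0.005,-0.005,0.06,-0.044],[0.085,-0.005,-0.005,0.09,-0.044],[0.085,-0.005,-0.005,0.09,-0.044],[0.085,-0.005,-0.005,0.09,-0.044],[0.085,-0.005,-0.005,0.09,-0.044]])

```text
t: 3.82
tool_pos: [0.5482, -0.1741, 0.2572]
tool_rot: [0.604, 3.08, -0.001]
contact_force: [-0.2, 0.6, 0.8]
opening: 0.0848
grip_force: 0.0
```

```bash
python3 look.py w3 key_grip timer
python3 - <<'E'
from h import *
d=np.load('last.npz');P,u,v=d['P'],d['u'],d['v']
n=np.hypot(P[:,0]-.547,P[:,1]+.174)
m=(n<.03)&(P[:,2]>.085)&(P[:,2]<.095);print('wing',m.sum(),cv2.minAreaRect((P[m][:,:2]*1000).astype(np.float32)) if m.any() else 0)
E
```

```text
3.8167 [ 0.54823726 -0.17413708  0.25717656] [[-0.926, 0.378, 0.003], [0.378, 0.926, -0.001], [-0.003, -0.0, -1.0]] [-4.36915428e-01  7.16081387e-02  1.85104052e+00  5.95314136e-05
  1.21554012e+00 -1.62030967e+00] [-0.15133899  0.64281276  0.75635439]
[[-0.001, -0.954, -0.301, 0.078], [1.0, -0.001, 0.0, -0.001], [-0.001, -0.301, 0.954, 0.03], [0.0, 0.0, 0.0, 1.0]]
key_grip [319.1 250. ] 0.77 [ 0.5478 -0.1744  0.0765]
timer [319.7 202.5] 0.98 [ 0.55   -0.1745  0.    ]
wing 2025 ((547.6482543945312, -174.005615234375), (10.069396018981934, 48.20558547973633), 67.2983169555664)
```

View pics/w3.png

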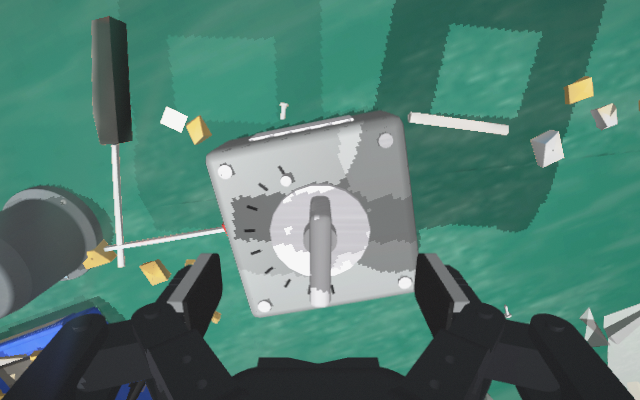

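The picture shows the key centred at about (319,245) between the fingers, and the stop post at (286,180). I'll go down and grip.

apply_moves(plan=[[0.085,0,0,0.01,0],[0.085,0,0,0.021,0],[0.085,0,0,0.021,0],[0.0,0,0,0.021,0],[0.0,0,0,0.021,0],[0.0,0,0,0.021,0],[0.0,0,0,0.021,0],[0.0,0,0,0.021,0],[0.0,0,0,0.021,0],[0.0,0,0,0.021,0],[0.0,0,0,0.021,0],[0.0,0,0,0.021,0]], newtons=60)

```text
t: 4.97
tool_pos: [0.5478, -0.1737, 0.2345]
tool_rot: [0.607, 3.081, 0.005]
contact_force: [0.4, 5.5, 2.5]
opening: 0.0129
grip_force: 58.6
```

apply_moves(plan=[[0.0,0,0,0,0.1],[0.0,0,0,0,0.2],[0.0,0,0,0,0.3],[0.0,0,0,0,0.4],[0.0,0,0,0,0.5],[0.0,0,0,0,0.6],[0.0,0,0,0,0.6],[0.0,0,0,0,0.6]])

```text
t: 5.63
tool_pos: [0.5481, -0.1732, 0.2345]
tool_rot: [1.491, 2.764, 0.008]
contact_force: [3.2, 7.3, 1.6]
opening: 0.0132
grip_force: 58.6
```

```bash
cat > s.py <<'E'
from h import *
o=telemetry.get_obs();M=R.from_rotvec(o['tool_rot']).as_matrix()
print(o['t'],o['tool_pos'],'tooly',np.degrees(np.arctan2(M[1,1],M[0,1])).round(2),'F',o['contact_force'].round(1),'M',np.round(o['wrist_torque'],2),o['opening'],o['grip_force'],o['q'][5])
E
python3 s.py
```

```text
5.6333 [ 0.54807023 -0.1732272   0.23446232] tooly 33.33 F [3.2 7.3 1.6] M [ 1.29 -0.53 -0.01] 0.013241940898153308 58.58388841152191 -1.0203206320467055
```

apply_moves(plan=[[0.04,0,0,0,0],[0.04,0,0,0,0],[0.04,0,0,0,0],[0.04,0,0,0,0],[0.0,0,0,0,0],[0.0,0,0,0,0],[0.0,0,0,0,0],[0.0,0,0,0,0],[0.0,0,0,0,0],[0.0,0,0,0,0]])

```text
t: 6.47
tool_pos: [0.5484, -0.1739, 0.2344]
tool_rot: [1.49, 2.762, 0.007]
contact_force: [5.5, 5.9, -1.2]
opening: 0.0132
grip_force: 58.6
```

apply_moves(plan=[[0.0,0,0,0,0.1],[0.0,0,0,0,0.2],[0.0,0,0,0,0.3],[0.0,0,0,0,0.4],[0.0,0,0,0,0.5],[0.0,0,0,0,0.6],[0.0,0,0,0,0.7],[0.0,0,0,0,0.8],[0.0,0,0,0,0.9],[0.0,0,0,0,1.0],[0.0,0,0,0,1.0],[0.0,0,0,0,1.0]])

```text
t: 7.47
tool_pos: [0.5485, -0.1738, 0.2344]
tool_rot: [2.633, 1.71, 0.01]
contact_force: [7.6, 4.4, -1.9]
opening: 0.0131
grip_force: 58.6
```

```bash
python3 s.py
```

```text
7.4667 [ 0.5485291  -0.17384299  0.23438693] tooly -23.99 F [ 7.6  4.4 -1.9] M [ 0.85 -1.27  0.03] 0.013087831904279812 58.591450452804565 -0.020322568898232626
```

apply_moves(plan=[[0.04,0,0,0,0],[0.04,0,0,0,0],[0.04,0,0,0,0],[0.04,0,0,0,0],[0.0,0,0,0,0],[0.0,0,0,0,0],[0.0,0,0,0,0],[0.0,0,0,0,0],[0.0,0,0,0,0],[0.0,0,0,0,0]])

```text
t: 8.3
tool_pos: [0.548, -0.1752, 0.2343]
tool_rot: [2.631, 1.71, 0.004]
contact_force: [4.0, -2.2, -2.6]
opening: 0.0128
grip_force: 58.6
```

apply_moves(plan=[[0.0,0,0,0,0.1],[0.0,0,0,0,0.2],[0.0,0,0,0,0.3],[0.0,0,0,0,0.4],[0.0,0,0,0,0.5],[0.0,0,0,0,0.6],[0.0,0,0,0,0.7],[0.0,0,0,0,0.8],[0.0,0,0,0,0.9],[0.0,0,0,0,0.95],[0.0,0,0,0,0.95],[0.0,0,0,0,0.95]])

```text
t: 9.3
tool_pos: [0.5474, -0.1744, 0.2342]
tool_rot: [-3.124, -0.32, -0.001]
contact_force: [0.8, 3.8, 3.3]
opening: 0.0129
grip_force: 59.4
```

```bash
python3 s.py
```

```text
9.3 [ 0.5474458  -0.17436378  0.23416572] tooly -78.3 F [0.8 3.8 3.3] M [ 0.64 -0.16  0.07] 0.012899630218937693 59.43356215953827 0.9280539640893217
```

apply_moves(plan=[[0.0,0,0,0,0.03],[0.0,0,0,0,0.05],[0.0,0,0,0,0.05]])

```text
t: 9.55
tool_pos: [0.5475, -0.1743, 0.2342]
tool_rot: [-3.131, -0.24, -0.001]
contact_force: [-0.0, 5.1, 3.6]
opening: 0.0135
grip_force: 59.6
```

```bash
python3 s.py
```

```text
9.55 [ 0.54746194 -0.17433062  0.23417733] tooly -81.23 F [-0.   5.1  3.6] M [ 0.93 -0.08  0.05] 0.013518789487046054 59.644415974617004 0.9792228829644721
```

apply_moves(plan=[[0.0,0,0,0,0.03],[0.0,0,0,0,0.06],[0.0,0,0,0,0.06],[0.0,0,0,0,0.06]])

```text
t: 9.88
tool_pos: [0.5475, -0.1742, 0.2341]
tool_rot: [-3.137, -0.147, -0.001]
contact_force: [-0.1, 5.2, 3.9]
opening: 0.0129
grip_force: 59.7
```

```bash
python3 s.py
```

```text
9.8833 [ 0.54745355 -0.17424604  0.23414937] tooly -84.63 F [-0.1  5.2  3.9] M [ 0.99 -0.11  0.08] 0.012855694168667001 59.70569372177124 1.0386029112393333
```

apply_moves(plan=[[0.0,0,0,0,0.04],[0.0,0,0,0,0.08],[0.0,0,0,0,0.08],[0.0,0,0,0,0.08]])

```text
t: 10.22
tool_pos: [0.5475, -0.1741, 0.2342]
tool_rot: [-3.14, -0.023, -0.001]
contact_force: [-0.5, 5.6, 5.9]
opening: 0.013
grip_force: 59.7
```

```bash
python3 s.py
```

```text
10.2167 [ 0.54746407 -0.17410659  0.23416259] tooly -89.15 F [-0.5  5.6  5.9] M [ 1.12 -0.12  0.4 ] 0.013009542655878538 59.7319096326828 1.1177148039379754
```

apply_moves(plan=[[0.085,0,0,0,0],[0.085,0,0,0,0],[0.085,0,0,0,0],[0.085,0,0,0,0],[0.085,0,0,0,0],[0.085,0,0,0,0],[0.085,0,0,-0.03,0],[0.085,0,0,-0.07,0],[0.085,0,0,-0.1,0],[0.085,0,0,-0.1,0],[0.085,0,0,-0.1,0],[0.085,0,0,-0.1,0]])

```text
t: 11.22
tool_pos: [0.547, -0.1746, 0.3333]
tool_rot: [-3.141, -0.02, 0.001]
contact_force: [0.3, 0.6, -0.2]
opening: 0.0847
grip_force: 0.0
```

```bash
python3 look.py w4 key_grip timer
python3 - <<'E'
from h import *
d=np.load('last.npz');P,u,v=d['P'],d['u'],d['v']
n=np.hypot(P[:,0]-.547,P[:,1]+.174)
m=(n<.03)&(P[:,2]>.085)&(P[:,2]<.095);print('wing',m.sum(),cv2.minAreaRect((P[m][:,:2]*1000).astype(np.float32)) if m.any() else 0)
m=(n<.09)&(abs(P[:,2]-.05)<.003)&(v<330);print('box',m.sum(),cv2.minAreaRect((P[m][:,:2]*1000).astype(np.float32)))
im=cv2.imread('pics/w4.png')[100:330,200:440];cv2.imwrite('pics/w4c.png',cv2.resize(im,None,fx=2.5,fy=2.5))
E
```

```text
11.2167 [ 0.54701272 -0.174587    0.3332805 ] [[1.0, 0.013, -0.0], [0.013, -1.0, 0.0], [-0.0, -0.0, -1.0]] [-4.38506121e-01 -1.28426879e-02  1.80101587e+00 -1.35926661e-04
  1.35385143e+00  1.11953066e+00] [ 0.25181875  0.64485387 -0.19299319]
[[-0.001, -0.954, -0.301, 0.076], [1.0, -0.001, -0.001, 0.001], [0.001, -0.301, 0.954, 0.03], [0.0, 0.0, 0.0, 1.0]]
key_grip [316.1 193.7] 0.82 [ 0.5503 -0.1736  0.0765]
key_grip [515.4 225.4] 0.72 [ 0.5275 -0.321   0.0765]
timer [316.  170.8] 0.84 [ 0.5481 -0.1731  0.    ]
wing 1002 ((548.9800415039062, -173.6885986328125), (47.203067779541016, 10.030279159545898), 8.497652053833008)
box 13630 ((548.7970581054688, -174.03402709960938), (107.42124938964844, 108.32901763916016), 78.9398193359375)
```

View pics/w4c.png

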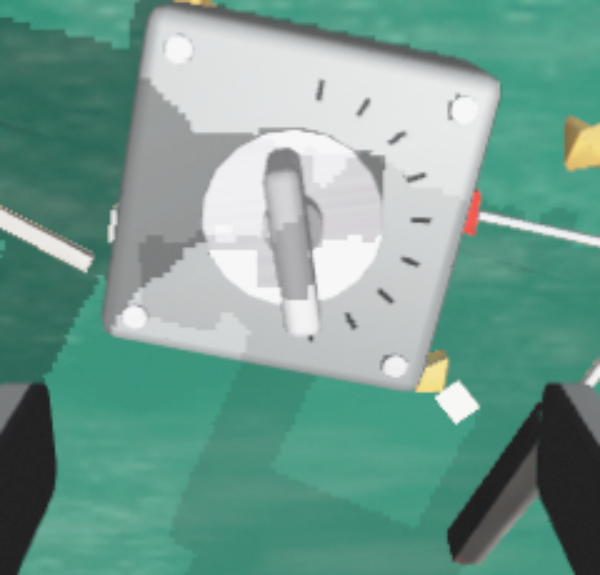

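The key wing now sits at 8.5°, which is 149° from its start. That puts the key at about 2.80 rad, at its stop. Next is the stand.

apply_moves(plan=[[0.085,0.02,-0.03,-0.01,-0.12],[0.085,0.02,-0.06,-0.01,-0.24],[0.085,0.02,-0.09,-0.01,-0.36],[0.085,0.02,-0.12,-0.01,-0.48],[0.085,0.02,-0.15,-0.01,-0.6],[0.085,0.02,-0.18,-0.01,-0.72],[0.085,0.02,-0.21,-0.01,-0.84],[0.085,0.02,-0.24,-0.01,-0.96],[0.085,0.02,-0.27,-0.01,-1.08],[0.085,0.02,-0.3,-0.01,-1.2],[0.085,0.02,-0.33,-0.01,-1.32],[0.085,0.02,-0.348,-0.01,-1.44]])

```text
t: 12.37
tool_pos: [0.562, 0.176, 0.3419]
tool_rot: [-2.339, -2.094, 0.003]
contact_force: [-0.7, -0.0, -0.3]
opening: 0.0853
grip_force: 0.0
```

apply_moves(plan=[[0.085,0,0,0,-0.071],[0.085,0,0,0,-0.071],[0.085,0,0,0,-0.071],[0.085,0,0,0,-0.071],[0.085,0,0,0,-0.071]])

```text
t: 12.78
tool_pos: [0.5628, 0.1729, 0.3432]
tool_rot: [-2.275, -2.166, 0.001]
contact_force: [0.2, -0.7, 0.4]
opening: 0.0852
grip_force: 0.0
```

```bash
cat > st.py <<'E'
from h import *
d=np.load('last.npz');P,u,v=d['P'],d['u'],d['v']
def rect(n,m):
    if m.sum()<20:print(n,m.sum());return
    c,s,a=cv2.minAreaRect((P[m][:,:2]*1000).astype(np.float32));c=np.array(c);print(n,m.sum(),c.round(1),np.round(s,1),round(a,2),'stand x',(c@[np.cos(.047),-np.sin(.047)]).round(1))
X=P@np.array([np.cos(.047),-np.sin(.047),0]);Y=P@np.array([np.sin(.047),np.cos(.047),0])
y0=.173*np.cos(.047)+.5622*np.sin(.047)
print(X.min(),Y.min(),y0)
rect('bar',(abs(Y-y0)<.042)&(X>.44)&(X<.59)&(P[:,2]>.105)&(P[:,2]<.118))
rect('block',(X<.50)&(X>.45)&(Y-y0>.053)&(Y-y0<.085)&(abs(P[:,2]-.06)<.004))
rect('pointer',(X<.58)&(X>.45)&(Y-y0>.041)&(Y-y0<.057)&(abs(P[:,2]-.062)<.006))
E
python3 s.py; python3 look.py w5 handle pointer mark; python3 st.py
```

```text
12.7833 [0.56277582 0.17294371 0.34318566] tooly -2.81 F [ 0.2 -0.7  0.4] M [-0.    0.02  0.06] 0.08520002938599358 0.0 0.22090653351880418
12.7833 [0.56277582 0.17294371 0.34318566] [[0.049, 0.999, -0.001], [0.999, -0.049, -0.0], [-0.0, -0.001, -1.0]] [ 1.71789395e-01  1.28103991e-02  1.75819087e+00 -5.80809817e-05
  1.37145937e+00  2.20906534e-01] [ 0.2150815  -0.74358     0.38131037]
[[-0.001, -0.954, -0.3, 0.076], [1.0, -0.001, 0.0, -0.001], [-0.0, -0.3, 0.954, 0.03], [0.0, 0.0, 0.0, 1.0]]
handle [320.5 208.3] 0.88 [0.563  0.1731 0.105 ]
pointer [323.6 115. ] 0.82 [0.5682 0.2292 0.06  ]
mark [218.7 116.6] 0.67 [0.4909 0.2321 0.06  ]
-0.6959187747365463 -0.8377444035730864 0.19922262953110215
bar 2719 [562.5 173.7] [76.1 16. ] 87.83 stand x 553.7
block 430 [491.6 243.9] [20.  10.3] 87.28 stand x 479.6
pointer 124 [564.8 221.4] [14.6  3.7] 87.12 stand x 553.8
```

View pics/w5.png

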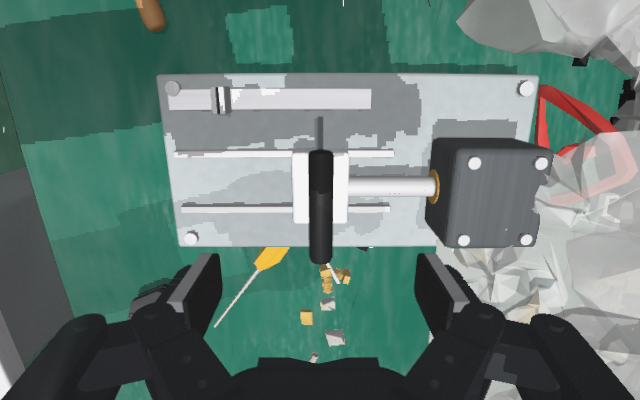

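The picture shows the bar at (320,208), the pointer tip at (320,118) and the mark line at (221,100). By depth the pull needed is 74 mm. I'll go down and grip the bar.

apply_moves(plan=[[0.085,0.001,0,0.035,0],[0.085,0.001,0,0.065,0],[0.085,0.001,0,0.083,0],[0.085,0.001,0,0.083,0],[0.0,0.001,0,0.083,0],[0.0,0.001,0,0.083,0],[0.0,0.001,0,0.083,0],[0.0,0.001,0,0.083,0],[0.0,0.001,0,0.083,0],[0.0,0.001,0,0.083,0],[0.0,0.001,0,0.083,0],[0.0,0.001,0,0.083,0]], newtons=80)

```text
t: 13.98
tool_pos: [0.5637, 0.1746, 0.2623]
tool_rot: [2.271, 2.167, 0.005]
contact_force: [2.8, -0.8, 3.9]
opening: 0.0134
grip_force: 78.2
```

```bash
python3 s.py
```

```text
13.9833 [0.56368043 0.17464627 0.26229451] tooly -2.69 F [ 2.8 -0.8  3.9] M [-0.06 -0.54 -0.04] 0.013418123187932788 78.19976806640625 0.22155331792333383
```

apply_moves(plan=[[0.0,0,-0.008,0,0],[0.0,0,-0.016,0,0],[0.0,0,-0.024,0,0],[0.0,0,-0.032,0,0],[0.0,0,-0.04,0,0],[0.0,0,-0.048,0,0],[0.0,0,-0.056,0,0],[0.0,0,-0.062,0,0],[0.0,0,-0.067,0,0],[0.0,0,-0.071,0,0],[0.0,0,-0.071,0,0],[0.0,0,-0.071,0,0]])

```text
t: 14.98
tool_pos: [0.4934, 0.1779, 0.2623]
tool_rot: [2.269, 2.165, 0.01]
contact_force: [10.7, -0.2, -0.3]
opening: 0.0133
grip_force: 79.4
```

```bash
python3 s.py; python3 look.py w6 handle pointer mark; python3 st.py
```

```text
14.9833 [0.49340431 0.17790195 0.26230659] tooly -2.7 F [10.7 -0.2 -0.3] M [-0.1  -1.48  0.02] 0.013339121741965878 79.43840146064758 0.2517924557975347
14.9833 [0.49340431 0.17790195 0.26230659] [[0.047, 0.999, 0.009], [0.999, -0.047, 0.001], [0.001, 0.008, -1.0]] [ 2.04338320e-01 -5.58422443e-02  1.96980334e+00 -1.20941864e-03
  1.21916467e+00  2.51792456e-01] [10.67519461 -0.19694049 -0.27811179]
[[-0.001, -0.954, -0.3, 0.076], [1.0, -0.001, 0.0, -0.001], [-0.0, -0.3, 0.954, 0.03], [0.0, 0.0, 0.0, 1.0]]
handle [316.1 277.5] 0.85 [0.4925 0.1764 0.105 ]
pointer [317.9 133.9] 0.81 [0.4963 0.2315 0.06  ]
mark [305.4 131.5] 0.84 [0.4901 0.233  0.06  ]
mark [409.9 194.8] 0.7 [0.5442 0.1966 0.06  ]
-0.605358473883681 -0.8602199798011864 0.19922262953110215
bar 6833 [495.3 177.7] [38.7 74.9] 14.56 stand x 486.4
block 847 [491.3 241.4] [11.3 24.9] 2.54 stand x 479.4
pointer 213 [495.3 224.7] [14.4  3.5] 87.33 stand x 484.2
```

View pics/w6.png

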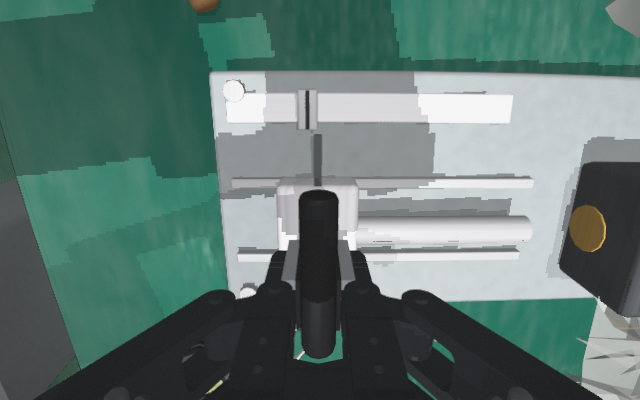

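The pointer is at column 318 and the mark line at column 307, so a few mm of pull remain. I'll measure that finely.

```bash
cat > fine.py <<'E'
from h import *
import sys
def run(f=None):
    p,T=shot('wrist');cv2.imwrite(f'pics/{sys.argv[1]}.png',p['img'])
    g=p['img'].astype(float).mean(2);c0=int(sys.argv[2]) 
    ax=np.array([np.cos(.047),-np.sin(.047)])
    def c(rows,lo,hi,z,th):
        out=[]
        for r in rows:
            s=g[r,lo:hi];w=np.clip(th-s,0,None)
            if w.sum()>0:
                x=lo+(w*np.arange(hi-lo)).sum()/w.sum();out.append((x,at_z(p,T,(x,r),z)[:2]@ax*1000))
        return np.median(out,0).round(2)
    print('line',c(range(100,124),300,316,.060,80),'pointer',c(range(138,160),c0-8,c0+9,.0625,120))
    print(g[110,295:322].astype(int),g[150,c0-10:c0+12].astype(int))
run()
E
python3 fine.py w7 318
```

```text
line [306.63 479.55] pointer [317.15 484.72]
[201 170 157 169 180 183 183 183 184 156  96  50  51  74 158 185 186 185
 185 186 174 158 201 218 217 218 218] [144 145 131 122 122 103  87  85  86  85  85  85  85  95 132 146 147 147
 144 146 145 145]
```

apply_moves(plan=[[0.0,0,-0.002,0,0],[0.0,0,-0.004,0,0],[0.0,0,-0.005,0,0],[0.0,0,-0.005,0,0],[0.0,0,-0.005,0,0]])

```text
t: 15.65
tool_pos: [0.4887, 0.1781, 0.2623]
tool_rot: [2.269, 2.164, 0.011]
contact_force: [10.1, 0.1, -1.3]
opening: 0.0136
grip_force: 79.3
```

```bash
sed -i 's/300,316/309,324/;s/295:322/303:332/' fine.py; python3 s.py; python3 fine.py w8 318
python3 -c "
import cv2;im=cv2.imread('pics/w8.png')[70:200,250:390];cv2.imwrite('pics/w8c.png',cv2.resize(im,None,fx=4,fy=4))"
```

```text
15.65 [0.48867737 0.17810204 0.26233312] tooly -2.7 F [10.1  0.1 -1.3] M [-0.04 -1.56 -0.04] 0.013562520310317797 79.3234920501709 0.25421124681529406
line [316.59 479.64] pointer [317.19 479.89]
[220 203 186 159 152 176 185 185 186 186 184 147  84  53  52  77 162 186
 186 186 186 187 172 150 203 219 219 220 219] [133 125 124 123 123 105  89  87  87  86  86  85  86  96 134 147 147 147
 147 147 147 147]
```

View pics/w8c.png

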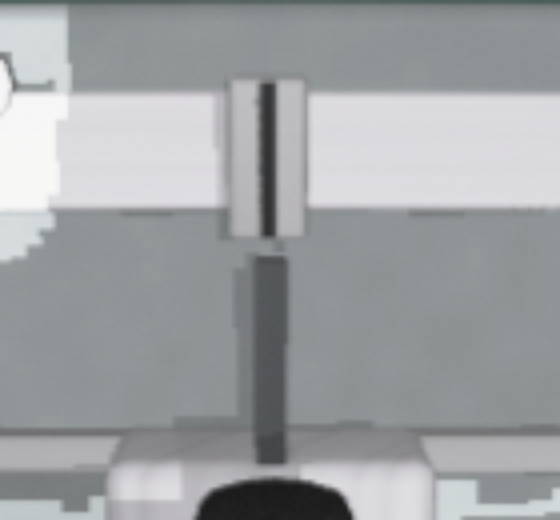

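The pointer (crop column 270) stands on the mark line (crop column 267), within about 0.3 mm. Now I'll hold it there for over 3 s.

apply_moves(plan=[[0,0,0,0,0],[0,0,0,0,0],[0,0,0,0,0],[0,0,0,0,0],[0,0,0,0,0],[0,0,0,0,0],[0,0,0,0,0],[0,0,0,0,0],[0,0,0,0,0],[0,0,0,0,0],[0,0,0,0,0],[0,0,0,0,0]])

```text
t: 16.7
tool_pos: [0.4887, 0.1781, 0.2623]
tool_rot: [2.269, 2.164, 0.011]
contact_force: [9.9, -0.3, -1.2]
opening: 0.0134
grip_force: 79.3
```

apply_moves(plan=[[0,0,0,0,0],[0,0,0,0,0],[0,0,0,0,0],[0,0,0,0,0],[0,0,0,0,0],[0,0,0,0,0],[0,0,0,0,0],[0,0,0,0,0],[0,0,0,0,0],[0,0,0,0,0],[0,0,0,0,0],[0,0,0,0,0]])

```text
t: 17.7
tool_pos: [0.4887, 0.1781, 0.2623]
tool_rot: [2.269, 2.164, 0.011]
contact_force: [10.1, 0.2, -0.9]
opening: 0.0132
grip_force: 79.3
```

apply_moves(plan=[[0,0,0,0,0],[0,0,0,0,0],[0,0,0,0,0],[0,0,0,0,0],[0,0,0,0,0],[0,0,0,0,0],[0,0,0,0,0],[0,0,0,0,0],[0,0,0,0,0],[0,0,0,0,0],[0,0,0,0,0],[0,0,0,0,0]])

```text
t: 18.7
tool_pos: [0.4887, 0.1781, 0.2623]
tool_rot: [2.269, 2.164, 0.011]
contact_force: [9.7, 0.3, -1.3]
opening: 0.0134
grip_force: 79.3
```

apply_moves(plan=[[0,0,0,0,0],[0,0,0,0,0],[0,0,0,0,0],[0,0,0,0,0],[0,0,0,0,0],[0,0,0,0,0],[0,0,0,0,0],[0,0,0,0,0],[0,0,0,0,0],[0,0,0,0,0],[0,0,0,0,0],[0,0,0,0,0]])

```text
t: 19.7
tool_pos: [0.4887, 0.1781, 0.2623]
tool_rot: [2.269, 2.164, 0.011]
contact_force: [10.7, 0.1, -0.6]
opening: 0.0137
grip_force: 79.3
```

```bash
python3 s.py; python3 fine.py w9 318
```

```text
19.7 [0.4887204  0.17808936 0.262332  ] tooly -2.71 F [10.7  0.1 -0.6] M [ 0.03 -1.59 -0.05] 0.01367888578754855 79.32401061058044 0.25422462904911836
line [316.47 479.61] pointer [317.19 479.93]
[220 203 185 160 152 176 185 185 186 187 184 147  83  53  52 104 169 187
 187 185 186 188 170 162 207 219 219 219 219] [133 124 123 124 124 104  89  86  86  85  85  86  87  96 133 147 146 147
 146 146 147 147]
```

```bash
python3 -c "
from station import ctrl;print(ctrl.finish_job())"
```

```text
the job is handed in; nothing more can be done
None
```

I wound the timer to its stop (about 2.80 rad) in three part turns, then pulled the slide to within about 0.3 mm of the mark, held it there for over 4 s, and handed the job in still gripping it; I did not re-check the timer or the loose items after the pull.

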